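# Snap the blue parcel case shut

## Robot

A 6-joint arm with a two-finger parallel gripper is mounted at the origin on the work surface. World frame = base frame: x ahead of the robot, y to its left, z up, the work surface at z = 0. Lengths are in mm, angles in rad, forces in N, time in s.
With the tool pointing down it reaches from about 300 to 775 mm from the base axis. Payload 14.6 kg.
Tool frame: the origin (TCP) lies between the finger pads; the fingertips stand 19 mm ahead of it and the grasp point (between the pads) is the TCP; z points along the fingers, y is the line along which they close (so a half turn about z gives the same grasp; the last joint's range is limited). The gripper opens to 94 mm and grips with 3 to 60 N. Pads are 16 mm wide; open, the fingers measure 119 mm over their backs; the gripper's body (75 mm by 177 mm) begins 78 mm behind the grasp point.
Start: joints at [-1.207, 0.3, 1.521, -0, 1.321, -0.067], TCP at [229.671, -499.741, 224.446] pointing down, gripper open.
Joint ranges: [-3.03, 3.03], [-0.79, 2.21], [0.23, 2.52], [-1.04, 4.18], [0, 3.07], [-2.55, 2.55]. Speed limits (rad/s): [2.22, 2.22, 2.57, 3.14, 3.14, 3.14].

## Interface

Orientations are given as a rotation vector (axis times angle).
In Python, from station import arm gives the robot as it stands.
- The arm moves only by the tool send_rows, never from a script. Its argument "targets" is text: rows parted by semicolons, each of 7 numbers parted by spaces: the finger opening in m, from 0 to 0.094, then the shift along the world's x, y, z in m, then the turn, a rotation vector about the world's x, y, z in degrees. A call has 1 to 20 rows; each row is the pose to reach, as a shift and turn from the pose commanded when the call began; what a row does not reach only later rows make up. A row lasts 1/8 s, in which the tool goes at most 62.5 mm and 10.7 degrees, less where a joint would pass 70% of its speed; a pose out of reach is approached as far as the arm can. A call with a gripper value outside its range is refused whole. The fingers move at their own pace and stop on an object; the grip force is fixed at half the most. Time passes only in rows, so rows that repeat a pose let the fingers close. It gives the time, the measured TCP pose, the force, the opening and the grip force at its end, in the units of the state.
- arm.state(): the state, without advancing time (a new reading comes with each control period).
- arm.grab_frame(name): name is "scene" or "top" or "wrist"; returns (picture, depth): 384x512x3 uint8, red, green, blue; 384x512 float32, mm along the optical axis (not along the pixel's ray), 0 where there is no reading.
- arm.camera_info(name): a dict with "vertical_fov" (degrees; the focal length in pixels is half the picture's height over the tangent of half this angle, whatever the lens; pixels are square), "cx", "cy" (the principal point, pixels), "R" (3x3) and "t" (3): a world point X has camera coordinates R X + t. Camera axes: x right, y down, z forward; pixel columns grow to the right and rows downward; lengths in mm; the calibration is good to about 2 mm. A picture is of the moment at which its call begins: read the wrist's pose just before it. camera_info takes no time and is no camera call; for the wrist camera it gives the pose at the moment of the call.
- arm.job_done(): hands the job in; it is judged then, once.
The state is a dict: "time": time; "joints": joint angles; "qvel": joint speeds; "joint_torque": joint torques, N m; "position": TCP position; "tcp_rot": TCP orientation; "ft_force": force on the tool from outside, world axes, zero at the start; "wrist_torque": the same for the moment, N m; "opening": finger opening in mm; "gripper_force": force on a finger pad.
Only numpy, scipy, OpenCV 4.12 (cv2) and the standard library are available. Lean on these libraries where they do the work, as an engineer would, in place of code of your own. Each camera call takes 0.05 s, during which the arm holds its last target. There are 200 camera calls.

## Task

At the packing table, the blue reusable parcel case is ready to go: its lid is down but its three orange snap tabs still stand up. Press each tab of the blue case down until it is fully home, and do not touch the grey case, which is left unfastened for inspection.

Things in the scene. Friction and masses are not known exactly. Their poses are not given: they have to be found in the camera images.
- blue_case: Blue plastic snap-lid case, 130 (x) by 170 (y) by 66 mm high (lid 136 by 176), white label on top; stands firm, does not slide. Origin: centre of its underside, z up. Black hinge along its +x side; one orange tab on each of the sides -x, +y and -y. A tab stands 16 mm above the lid when up, a red stem showing under its pad, and 6 mm when engaged.
- tab_front (a joint): Press depth (m) of the orange snap tab amid the blue case's -x side (opposite the hinge): 0 up, 0.010 fully down. Pad centre at x -60, y 0 mm in blue_case's frame, 26 mm across the rim by 36 mm along it; pad top 82 mm above the table when up, 72 mm when down. Pressed straight down it resists evenly with about 4 N, stays as deep as it was pressed, and stops hard at the bottom, where it is engaged. Starts 0 to 3 mm down.
- tab_left (a joint): Press depth (m) of the orange snap tab amid the blue case's +y side: 0 up, 0.010 fully down. Pad centre at x 0, y +80 mm in blue_case's frame, 26 mm across the rim by 36 mm along it; pad top 82 mm above the table when up, 72 mm when down. Pressed straight down it resists evenly with about 4 N, stays as deep as it was pressed, and stops hard at the bottom, where it is engaged. Starts 0 to 3 mm down.
- tab_right (a joint): Press depth (m) of the orange snap tab amid the blue case's -y side: 0 up, 0.010 fully down. Pad centre at x 0, y -80 mm in blue_case's frame, 26 mm across the rim by 36 mm along it; pad top 82 mm above the table when up, 72 mm when down. Pressed straight down it resists evenly with about 4 N, stays as deep as it was pressed, and stops hard at the bottom, where it is engaged. Starts 0 to 3 mm down.
- grey_case: The same case in grey plastic, also with orange tabs standing up (tops 82 mm above the table): not to be touched. Origin: centre of its underside; z up; same size and axes as the blue one. It and the blue case may stand in either place, left or right.
Not all that is in view belongs to the job. Of the things like the blue_case, leave any that is purple; of the rest the larger one is meant.

How it is judged (in metres and radians):
At the end, for the whole second after the job is handed in: All three orange tabs of the blue case are engaged: each pressed down by more than 7 mm of its 10 mm, and staying there (value of joint each of tab_front, tab_left, tab_right above 0.007 m); the robot touches nothing.
It fails at once if the grey case was touched (more than 1 N) (contact force between anything else and grey_case above 1 N).
It also fails if it takes over 35 s, if anything falls off the work surface, if the arm or the gripper's body presses on something with over 40 N, if the wrist force passes 120 N, or if a joint passes its speed limit or range.

## Working session

There is one attempt and no reset: what is moved stays moved. The work goes in short steps, Python scripts to look and compute and a tool call to move; the robot and the scene stay as the last step left them, time stands still between calls to the robot, and variables do not carry over. Pictures are saved under pics/ and viewed, at most 10 in all, crops included, and the job is handed in when it is done.

Besides the shell and the picture viewer there is one more tool, called after "Request:" as name(argument=value, ...) on one line, values as JSON. send_rows: Moves the arm, as the interface text tells. Its arguments: {"type":"object","properties":{"targets":{"type":"string"}},"required":["targets"]}

```bash
mkdir -p pics; cat > h.py <<'E'
import numpy as np, cv2
from station import arm
def cam(n):
    i=arm.camera_info(n); p,d=arm.grab_frame(n)
    f=p.shape[0]/2/np.tan(np.radians(i["vertical_fov"])/2)
    v,u=np.mgrid[:p.shape[0],:p.shape[1]]
    c=np.stack([(u-i["cx"])/f*d,(v-i["cy"])/f*d,d],-1)
    X=(c-np.array(i["t"]))@np.array(i["R"])
    return p,d,X,i
def save(n,p): cv2.imwrite("pics/"+n,cv2.cvtColor(p,cv2.COLOR_RGB2BGR))
E
python3 - <<'E'
from h import *
for n in("top","scene"):
    p,d,X,i=cam(n); save(n+".png",p); np.savez(n+".npz",p=p,X=X,d=d)
    print(n,i)
print(arm.state())
E
```

```text
top {'vertical_fov': 45.870097051371424, 'cx': 246.5593513849214, 'cy': 201.31541280592918, 'R': array([[-0.00842704, -0.99968297, -0.02372632],
       [-0.99541573,  0.01064693, -0.09504824],
       [ 0.09527072,  0.02281658, -0.99518988]]), 't': array([  12.46951335,  451.69435957, 1079.53921311])}
scene {'vertical_fov': 54.176219725382275, 'cx': 253.0992123950288, 'cy': 194.0055982280167, 'R': array([[-0.80582631,  0.59214807, -0.00214827],
       [ 0.43511704,  0.58966169, -0.68042064],
       [-0.40164302, -0.5492356 , -0.73281862]]), 't': array([ 345.21496876, -105.22326576, 1127.67791566])}
{'time': 0.1, 'joints': array([-1.20661825e+00,  3.00433440e-01,  1.52153333e+00, -1.67735317e-05,
        1.32073312e+00, -6.66263942e-02]), 'qvel': array([-0.00160309, -0.00164284, -0.00043806,  0.00169117,  0.00107026,
       -0.00067413]), 'joint_torque': array([ 3.01211767e-03, -5.32637501e+01, -3.53283441e+01,  7.09558139e-02,
        2.34638719e-02, -4.98896327e-05]), 'position': array([ 229.57911018, -499.53949771,  223.92718383]), 'tcp_rot': array([-3.06792326e+00, -6.71258066e-01,  2.82949210e-04]), 'ft_force': array([-0.14428154,  0.02018513,  0.67583735]), 'wrist_torque': array([0.06458404, 0.00292512, 0.03802825]), 'gripper_force': 0.0, 'opening': 94.01772017714825}
```

View pics/top.png

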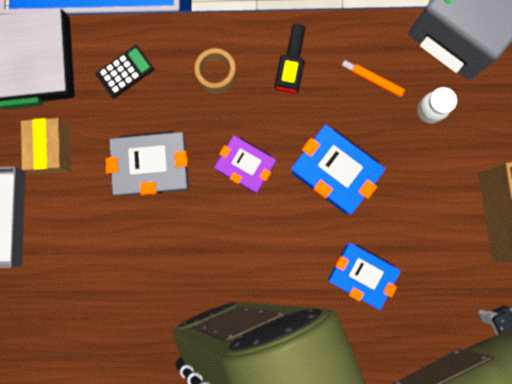

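View pics/scene.png

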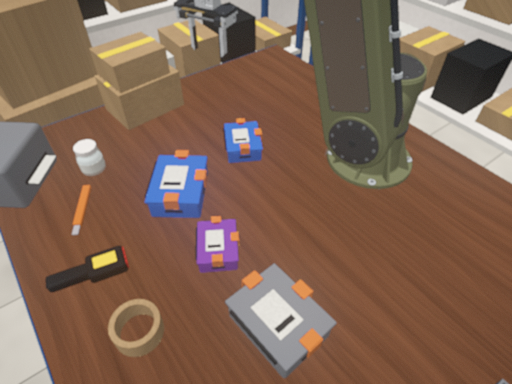

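Candidates in the top view are the grey case (148,163), the purple case (245,163), the large blue case (338,168) and the small blue case (365,275). Purple is excluded and the larger of the blues is meant, so I choose the one at (338,168), with tabs near (311,147), (323,188) and (369,190). Next I measure it and check it in a crop.

```bash
python3 - <<'E'
from h import *
z=np.load("top.npz");p,X=z["p"],z["X"]
hsv=cv2.cvtColor(p,cv2.COLOR_RGB2HSV)
def comps(lo,hi,w):
    m=cv2.inRange(hsv,lo,hi); u0,v0,u1,v1=w
    k=np.zeros_like(m);k[v0:v1,u0:u1]=m[v0:v1,u0:u1]
    n,l,s,c=cv2.connectedComponentsWithStats(k)
    for j in range(1,n):
        if s[j,4]>60:
            P=X[l==j]; zt=np.percentile(P[:,2],70); Q=P[abs(P[:,2]-zt)<5]
            r=cv2.minAreaRect(Q[:,:2].astype(np.float32))
            print(c[j].round(1),s[j,4],"mean",Q.mean(0).round(1),"rect",np.round(r[0],1),np.round(r[1],1),round(r[2],1))
for w in [(280,110,395,225),(320,235,410,320),(210,130,280,195),(100,125,195,200)]:
    print(w);comps((5,150,150),(18,255,255),w)
print("blue");comps((100,120,80),(125,255,255),(280,110,395,225))
save("crop.png",cv2.resize(p[110:225,280:395],None,fx=5,fy=5,interpolation=2))
E
```

```text
(280, 110, 395, 225)
[309.7 145.9] 127 mean [ 572.1 -142.1   78.9] rect [ 572.3 -141.9] [25.4 34.8] 51.4
[322.2 189.5] 169 mean [ 472.9 -167.7   79.4] rect [ 473.  -167.6] [32.7 26.7] 50.7
[368.1 189.6] 186 mean [ 470.7 -270.2   81. ] rect [ 470.4 -269.7] [26.  35.1] 53.5
(320, 235, 410, 320)
[340.8 262.3] 100 mean [ 304.3 -208.9   62.7] rect [ 304.  -209.5] [19.6 24.8] 63.1
[390.6 289.9] 112 mean [ 242.2 -318.1   62.5] rect [ 241.5 -317.9] [20.2 26.4] 63.2
[355.6 295. ] 105 mean [ 231.6 -240.    62.5] rect [ 231.7 -240.5] [26.5 19.1] 59.8
(210, 130, 280, 195)
[265.8 175. ] 64 mean [511.5 -37.2  55.4] rect [511.9 -36.9] [16.7 22.3] 56.1
[234.8 178.5] 68 mean [503.7  34.   55.6] rect [503.9  33. ] [22.4 17.9] 56.3
(100, 125, 195, 200)
[181.1 158.8] 181 mean [546.9 159.2  81.5] rect [547.1 159.4] [35.4 27. ] 4.1
[110.7 165.1] 201 mean [534.  320.9  82.1] rect [534.1 320.6] [35.1 28.1] 3.0
[147.6 188.5] 202 mean [479.8 235.5  81.8] rect [479.9 236.1] [27.8 36. ] 5.5
blue
[337.4 169.6] 3019 mean [ 521.3 -206.8   66. ] rect [ 522.5 -207. ] [175.7 139.4] 51.8
```

View pics/crop.png

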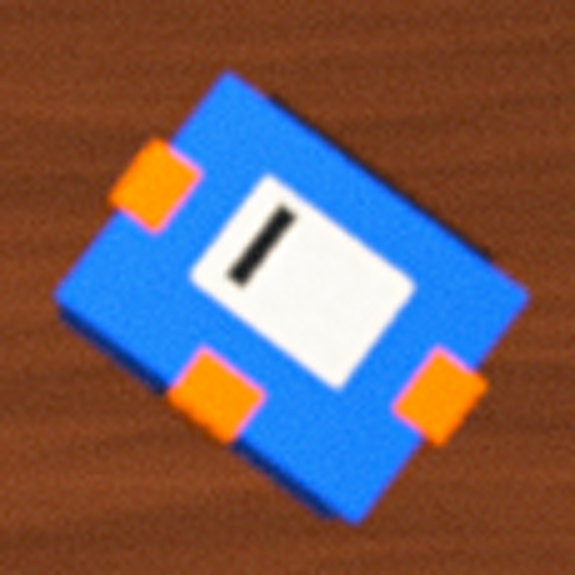

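The crop confirms the large blue case: the lid measures 176×139 mm at z 66 and the tabs are 163 mm apart. The tab centres are right (470.5,-270), front (473,-168) and left (572,-142), with case yaw about -38.5°. I'll press with closed fingers, tool y along case x, which is a turn of +27°. I start with a hover above the right tab.

Request:
send_rows(targets="0 0.241 0.230 0 0 0 27; 0 0.241 0.230 0 0 0 27; 0 0.241 0.230 0 0 0 27; 0 0.241 0.230 0 0 0 27; 0 0.241 0.230 0 0 0 27; 0 0.241 0.230 0 0 0 27; 0 0.241 0.230 0 0 0 27; 0 0.241 0.230 0 0 0 27; 0 0.241 0.230 -0.05 0 0 27; 0 0.241 0.230 -0.1 0 0 27; 0 0.241 0.230 -0.1 0 0 27; 0 0.241 0.230 -0.1 0 0 27")

```text
time: 1.6
position: [471.0, -270.8, 126.5]
tcp_rot: [2.826, 1.367, 0.002]
ft_force: [-0.0, 0.2, 0.8]
opening: 0.2
gripper_force: 0.0
```

Request:
send_rows(targets="0 0 0 -0.012 0 0 0; 0 0 0 -0.022 0 0 0; 0 0 0 -0.026 0 0 0; 0 0 0 -0.029 0 0 0; 0 0 0 -0.031 0 0 0; 0 0 0 -0.031 0 0 0; 0 0 0 -0.031 0 0 0")

```text
time: 2.48
position: [470.8, -269.8, 93.5]
tcp_rot: [2.827, 1.369, 0.0]
ft_force: [0.0, -0.7, 0.7]
opening: 0.2
gripper_force: 0.0
```

```bash
python3 - <<'E'
from h import *
p,d,X,i=cam("scene"); save("s2.png",cv2.resize(p[100:240,120:300],None,fx=4,fy=4,interpolation=2))
print(arm.state()["ft_force"],arm.state()["position"])
E
```

```text
[-0.69984649  0.68893481 -0.02345796] [ 470.78726028 -269.75892442   93.43719387]
```

View pics/s2.png

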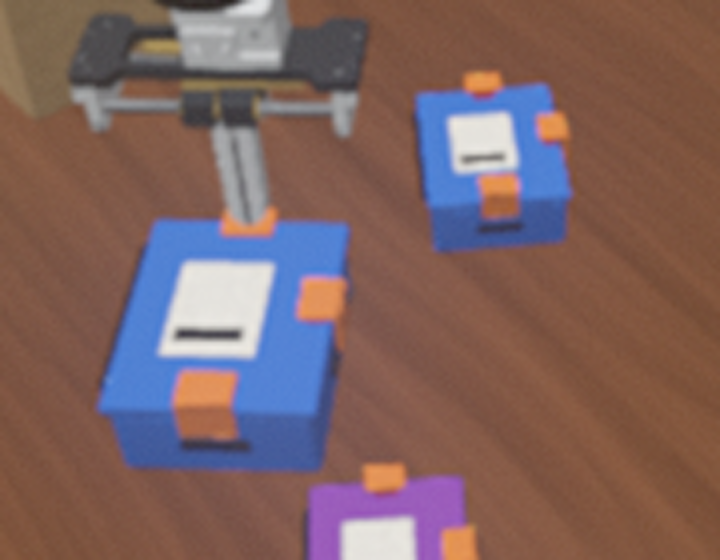

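The closed fingers stand on the right tab, at (250,220) in the crop. There is no hard stop yet with the tip at about 74.5 mm, so I press further.

Request:
send_rows(targets="0 0 0 -0.001 0 0 0; 0 0 0 -0.002 0 0 0; 0 0 0 -0.003 0 0 0; 0 0 0 -0.004 0 0 0; 0 0 0 -0.004 0 0 0; 0 0 0 -0.004 0 0 0")

```text
time: 3.28
position: [470.9, -269.9, 91.0]
tcp_rot: [2.826, 1.369, 0.001]
ft_force: [-6.7, 4.3, 20.0]
opening: 0.6
gripper_force: 10.6
```

The tip stops hard at 72 mm with 20 N, so the right tab is engaged. Next are front and left, pressed to the same depth.

Request:
send_rows(targets="0 0 0 0.035 0 0 0; 0 0.001 0.051 0.035 0 0 0; 0 0.002 0.102 0.035 0 0 0; 0 0.002 0.102 0.035 0 0 0; 0 0.002 0.102 0.025 0 0 0; 0 0.002 0.102 0.016 0 0 0; 0 0.002 0.102 0.012 0 0 0; 0 0.002 0.102 0.008 0 0 0; 0 0.002 0.102 0.005 0 0 0; 0 0.002 0.102 0.003 0 0 0; 0 0.002 0.102 0.001 0 0 0; 0 0.002 0.102 0 0 0 0; 0 0.002 0.102 0 0 0 0; 0 0.002 0.102 0 0 0 0")

```text
time: 5.03
position: [472.9, -168.0, 91.0]
tcp_rot: [2.826, 1.369, 0.001]
ft_force: [-10.6, 0.2, 23.0]
opening: 0.6
gripper_force: 11.5
```

Request:
send_rows(targets="0 0 0 0.035 0 0 0; 0 0.050 0.013 0.035 0 0 0; 0 0.099 0.026 0.035 0 0 0; 0 0.099 0.026 0.035 0 0 0; 0 0.099 0.026 0.025 0 0 0; 0 0.099 0.026 0.016 0 0 0; 0 0.099 0.026 0.012 0 0 0; 0 0.099 0.026 0.008 0 0 0; 0 0.099 0.026 0.005 0 0 0; 0 0.099 0.026 0.003 0 0 0; 0 0.099 0.026 0.001 0 0 0; 0 0.099 0.026 0 0 0 0; 0 0.099 0.026 0 0 0 0; 0 0.099 0.026 0 0 0 0")

```text
time: 6.78
position: [571.8, -141.9, 91.1]
tcp_rot: [2.827, 1.369, 0.001]
ft_force: [-10.8, 1.0, 19.8]
opening: 0.7
gripper_force: 9.7
```

All three tabs stopped hard at 72 mm. I retreat and verify.

Request:
send_rows(targets="0 0 0 0.05 0 0 0; 0 0 0 0.1 0 0 0; 0 0 0 0.13 0 0 0; 0 -0.05 -0.05 0.13 0 0 0; 0 -0.1 -0.1 0.13 0 0 0; 0 -0.15 -0.15 0.13 0 0 0; 0 -0.2 -0.2 0.13 0 0 0; 0 -0.25 -0.25 0.13 0 0 0; 0 -0.25 -0.3 0.13 0 0 0; 0 -0.25 -0.3 0.13 0 0 0; 0 -0.25 -0.3 0.13 0 0 0")

```text
time: 8.15
position: [321.5, -442.2, 218.9]
tcp_rot: [-2.828, -1.367, -0.0]
ft_force: [-0.0, 0.0, 0.4]
opening: 0.2
gripper_force: 0.0
```

```bash
python3 - <<'E'
from h import *
p,d,X,i=cam("top"); hsv=cv2.cvtColor(p,cv2.COLOR_RGB2HSV)
m=cv2.inRange(hsv,(5,150,150),(18,255,255)); m[:110]=0;m[225:]=0;m[:,:280]=0;m[:,395:]=0
n,l,s,c=cv2.connectedComponentsWithStats(m)
for j in range(1,n):
    if s[j,4]>60: print(c[j].round(1),np.median(X[l==j],axis=0).round(1))
p,d,X,i=cam("scene"); save("s3.png",cv2.resize(p[100:240,120:300],None,fx=4,fy=4,interpolation=2))
print(arm.state()["ft_force"],arm.state()["position"])
E
```

```text
[309.1 146.9] [ 573.  -141.9   71.4]
[321.5 189.9] [ 471.5 -167.2   71.7]
[367.2 190.2] [ 470.4 -271.5   71.6]
[-0.15464787 -0.35901322 -0.24411412] [ 322.36155955 -440.73936481  219.25809561]
```

View pics/s3.png

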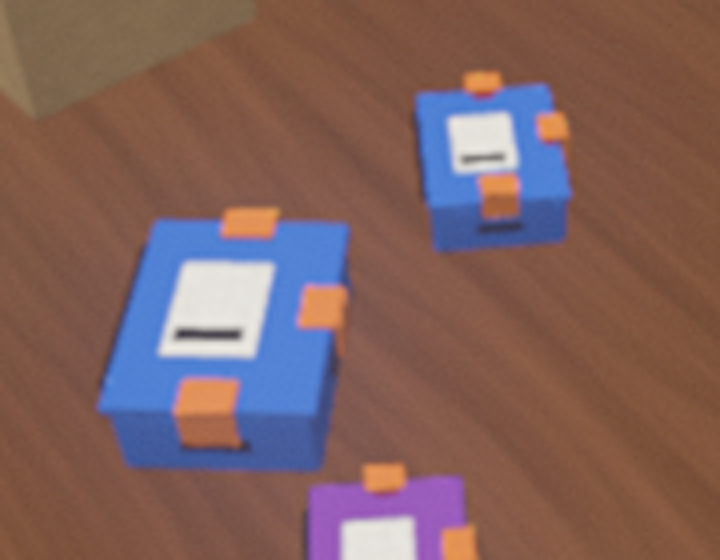

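All three tabs of the large blue case, at (250,222), (322,306) and (206,395) in the crop, now sit low with their tops at about 71.5 mm. The arm is clear.

```bash
python3 -c "
from station import arm
print(arm.job_done())"
```

```text
the job is handed in; nothing more can be done
None
```

All three tabs of the large blue case are pressed fully home (tops measured at about 71.5 mm), the arm stayed well away from the grey case, and the job is handed in; no verdict came back.

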